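Find the filler block that holds the card boxes tight

TASK

Try the three grey filler blocks in the gap between the row of card boxes and the sprung end plate of the tray until you find one that slides in snugly, gently squeezed by the spring (neither loose nor forced), and leave it upright and fully home on the tray floor. Leave the other two blocks on the desk, clear of the tray, do not force a block that is too thick, and leave the other things on the desk where they are.

Things in the scene. Friction and masses are not known exactly. Their poses are not given: they have to be found in the camera images.
- tray: Steel tray fixed to the desk, 90 mm wide (x from -45 to 45 mm) and 270 mm long (y from -135 to 135 mm); floor 6 mm thick, lips 16 mm high along both long sides. Origin: centre of its underside, right below the foot of the row's end face. Axes as those of the row. Row, gap and sprung end plate follow each other along +y.
- row: Row of card boxes fixed in the tray, 70 mm wide (x), 46 mm high. Origin: at the foot of its flat end face, mid-width, on the tray floor (6 mm above the desk). z up; y points out of the end face, square across the gap to the end plate; x along the face. The top 10 mm of the face slope back by 3 mm as a lead-in. Over 40 N between a block and the row counts as forcing.
- gap_mouth (a point): Point on the plane of the row's end face, mid-width, level with the row's top (46 mm above the tray floor). Across the gap, in +y, stands the sprung end plate, 60 mm wide, 46 mm high: at rest 14.9 to 23.4 mm from the end face (not measured, new each time). Its top 16 mm lean back by 6 mm as a lead-in. It gives way from about 3 N, 4.2 mm at most (4.6 N), then stops hard.
- tray_mid (a point): Centre of the tray floor's top, in the gap at the row's foot. A block thinner than the gap goes down to the floor with no drag (loose); one up to 4.2 mm thicker than the gap drags with 2 to 10 N all the way and stays squeezed; a still thicker one stops hard with its underside over 25 mm above the floor. At least one of the three fits snugly.
- block_a_mid (a point): Centre (half-way up, 45 mm above the underside) of the thinnest of three grey plastic filler blocks that stand upright on the desk: body 18 mm thick (y) x 60 mm wide (x) x 50 mm high; on it, centred, a grip tab 12 mm thick (y) x 36 mm wide (x) x 40 mm high: 90 mm in all, about 90 g. z up. The blocks differ only in body thickness.
- block_b_mid (a point): Centre (half-way up, 45 mm above the underside) of the middle one of three grey plastic filler blocks that stand upright on the desk: body 21 mm thick (y) x 60 mm wide (x) x 50 mm high; on it, centred, a grip tab 12 mm thick (y) x 36 mm wide (x) x 40 mm high: 90 mm in all, about 90 g. z up. The blocks differ only in body thickness.
- block_c_mid (a point): Centre (half-way up, 45 mm above the underside) of the thickest of three grey plastic filler blocks that stand upright on the desk: body 24 mm thick (y) x 60 mm wide (x) x 50 mm high; on it, centred, a grip tab 12 mm thick (y) x 36 mm wide (x) x 40 mm high: 90 mm in all, about 90 g. z up. The blocks differ only in body thickness.
- soap: Bystander: green soap bottle, 60 mm in diameter, 150 mm high. Origin: centre of its underside.
- mug: Bystander: white mug, 80 mm in diameter, 90 mm high, with a handle. Origin: centre of its underside.
- dispenser: Bystander: blue tape dispenser, 55 x 150 mm, 92 mm high. Origin: centre of its underside.
- stapler: Bystander: black stapler, 36 x 140 mm, 47 mm high. Origin: centre of its underside.
- eraser: Bystander: white eraser, 22 x 55 x 13 mm. Origin: centre of its underside.
There are look-alikes about, which are no part of the job. What is shaped like the part that bears block_b_mid but blue or purple is not meant.

How it is judged:
By the outcome, as a careful person would: the job done as asked, in the order asked, and still so for the second after the job is handed in, with the robot touching nothing.
It also fails if it takes over 72 s, if anything falls off the work surface, if the arm or the gripper's body presses on something with over 40 N, if the wrist force passes 120 N, or if a joint passes its speed limit or range.

ROBOT

A 6-joint arm with a two-finger parallel gripper is mounted at the origin on the work surface. World frame = base frame: x ahead of the robot, y to its left, z up, the work surface at z = 0. Lengths are in mm, angles in rad, forces in N, time in s.
With the tool pointing down it reaches from about 350 to 1000 mm from the base axis. Payload 7.1 kg.
Tool frame: the origin (TCP) lies midway between the tips of the shut fingers; the grasp point (between the pads) lies 19 mm behind it; z points along the fingers, y is the line along which they close (so a half turn about z gives the same grasp; the last joint's range is limited). The gripper opens to 85 mm and grips with 20 to 120 N. Pads are 22 mm wide; open, the fingers measure 114 mm over their backs; the gripper's body (76 mm by 85 mm) begins 54 mm behind the grasp point. The pads swing forward as they close: fully open they stand 13 mm farther back than shut.
Start: joints at [1.108, 0.423, 1.63, -0, 1.089, -0.019], TCP at [268.327, 564.452, 231.319] pointing down, gripper open.
Joint ranges: [-3, 3], [-0.9, 2.11], [0.09, 2.58], [-1.31, 4.45], [0.11, 2.69], [-2.54, 2.54]. Speed limits (rad/s): [2.39, 2.39, 3.01, 3.14, 3.14, 3.14].

INTERFACE

Orientations are given as a 3x3 rotation matrix whose columns are the frame's x, y, z axes.
In Python, from plant import manip gives the robot as it stands.
- The arm moves only by the tool play_rows, never from a script. Its argument "targets" is text: rows parted by semicolons, each of 7 numbers parted by spaces: the turn, a rotation vector about the world's x, y, z in degrees, then the shift along the world's x, y, z in mm, then the closure in counts, from 0 (fully open) to 255 (shut). A call has exactly 5 rows; each row is the pose to reach, as a shift and turn from the pose commanded when the call began; what a row does not reach only later rows make up. A row lasts 1/12 s, in which the tool goes at most 41.7 mm and 7.16 degrees, less where a joint would pass 70% of its speed; a pose out of reach is approached as far as the arm can. A call with a gripper value outside its range is refused whole. The fingers move at their own pace and stop on an object; "force" is the grip in N (left out, the last holds). Time passes only in rows, so rows that repeat a pose let the fingers close, or fill a call up. It gives the time, the measured TCP pose, the force, the opening and the grip force at its end, in the units of the state.
- manip.get_obs(): the state, without advancing time (a new reading comes with each control period).
- manip.get_image(name): name is "side" or "top" or "wrist"; returns the picture (420x560x3 uint8, blue, green, red); there is no depth.
- manip.get_calibration(name): a dict with "fx", "fy", "cx", "cy" (pixels), "k1" (the pictures are not rectified: a ray, as slopes to the right and down, at radius r is drawn at 1 + k1 r^2 times it, then the intrinsics apply), "R" (3x3) and "t" (3): a world point X has camera coordinates R X + t; the wrist camera has in their place "mount" (4x4, takes a point from camera to tool coordinates, whose origin is the TCP and whose axes are the flange's). Camera axes: x right, y down, z forward; pixel columns grow to the right and rows downward; lengths in mm; the calibration is good to about 2 mm. A picture is of the moment at which its call begins: read the wrist's pose just before it. get_calibration takes no time and is no camera call.
- manip.close_job(): hands the job in; it is judged then, once.
Trained networks look in the newest picture that a camera, given by its name, has taken for a name from the list of things; names that differ only in an ending like _2 or _b are one class to them, and where a whole thing is asked for, a point or a joint stands for the part that bears it (a point fixed in the world has none). Each returns a list of dicts, best first, with "p" (0 to 1); they miss things now and then, are a little off and sometimes report something else, mostly with a low value. They report only what shows in the picture. A call takes as long as a camera call. They do not tell look-alikes from the thing itself.
- manip.search_frame(camera, thing): "extent" ([left, top, right, bottom] in pixels, round what is visible of it).
The state is a dict: "time": time; "q": joint angles; "joint_velocities": joint speeds; "tau": joint torques, N m; "eef_pos": TCP position; "orientation": TCP orientation; "contact_force": force on the tool from outside, world axes, zero at the start; "ft_torque": the same for the moment, N m; "gripper_width": finger opening in mm; "grip_force": force on a finger pad.
Only numpy, scipy, OpenCV 4.12 (cv2) and the standard library are available. Lean on these libraries where they do the work, as an engineer would, in place of code of your own. Each camera call takes 0.05 s, during which the arm holds its last target. There are 200 camera calls.

## Working session

There is one attempt and no reset: what is moved stays moved. The work goes in short steps, Python scripts to look and compute and a tool call to move; the robot and the scene stay as the last step left them, time stands still between calls to the robot, and variables do not carry over. Pictures are saved under pics/ and viewed, at most 10 in all, crops included, and the job is handed in when it is done.

Besides the shell and the picture viewer there is one more tool, called after "Emit:" as name(argument=value, ...) on one line, values as JSON. play_rows: Moves the arm, as the interface text tells. Its arguments: {"type":"object","properties":{"targets":{"type":"string"},"force":{"type":"number"}},"required":["targets"]}

```bash
mkdir -p pics
cat > h.py <<'E'
import numpy as np, cv2
from plant import manip
def ray(c,u,v,cal=None,obs=None):
    cal=cal or manip.get_calibration(c)
    x=(u-cal['cx'])/cal['fx'];y=(v-cal['cy'])/cal['fy']
    a,b=x,y
    for _ in range(20):
        s=1+cal['k1']*(a*a+b*b);a,b=x/s,y/s
    d=np.array([a,b,1.])
    if 'R' in cal:
        R=np.array(cal['R']);t=np.array(cal['t']);return -R.T@t,R.T@d
    M=np.array(cal['mount']);W=np.array(obs['orientation']).reshape(3,3)
    return np.array(obs['eef_pos'])+W@M[:3,3],W@M[:3,:3]@d
def at(c,u,v,z,obs=None):
    o,d=ray(c,u,v,obs=obs);return o+d*(z-o[2])/d[2]
def proj(c,X,obs=None):
    cal=manip.get_calibration(c);X=np.array(X,float)
    if 'R' in cal: p=np.array(cal['R'])@X+np.array(cal['t'])
    else:
        M=np.array(cal['mount']);W=np.array(obs['orientation']).reshape(3,3)
        p=M[:3,:3].T@(W.T@(X-np.array(obs['eef_pos']))-M[:3,3])
    a,b=p[0]/p[2],p[1]/p[2];s=1+cal['k1']*(a*a+b*b)
    return np.array([cal['fx']*a*s+cal['cx'],cal['fy']*b*s+cal['cy']])
E
python3 - <<'E'
from h import *
o=manip.get_obs();print(o)
for c in('top','side'):
    im=manip.get_image(c);cv2.imwrite(f'pics/{c}0.png',im)
    print(c,manip.get_calibration(c))
    for n in('tray','row','block_b_mid','soap','mug','dispenser','stapler','eraser'):
        for r in manip.search_frame(c,n): 
            if r['p']>.15: print(n,round(r['p'],2),np.round(r['extent']))
E
```

```text
{'time': 0.0, 'q': array([ 1.10802962e+00,  4.23853644e-01,  1.63071951e+00, -1.54426120e-05,
        1.08860457e+00, -1.90132095e-02]), 'joint_velocities': array([ 0.00048599,  0.00014092, -0.00117182, -0.00050826,  0.00140976,
       -0.00125483]), 'tau': array([ 6.23656979e-04, -5.57377982e+01, -2.81743079e+01,  5.09115864e-05,
        7.37061084e-03, -1.32946134e-07]), 'eef_pos': array([268.0678363 , 563.9654209 , 230.52611021]), 'orientation': array([[-9.03149604e-01,  4.29325412e-01, -6.95370264e-04],
       [ 4.29325975e-01,  9.03148481e-01, -1.42445626e-03],
       [ 1.64673252e-05, -1.58503763e-03, -9.99998744e-01]]), 'contact_force': array([-0.41144406,  0.16354262,  0.03242563]), 'ft_torque': array([-0.03034456,  0.00297358,  0.00725376]), 'grip_force': 0.0, 'gripper_width': 85.59644259886846}
top {'fx': 500.2399095773117, 'fy': 500.2399095773117, 'cx': 274.4526248664349, 'cy': 214.85291313892964, 'k1': -0.00980321001040992, 'R': array([[-0.05752524, -0.99833317,  0.00466183],
       [-0.97428982,  0.05511975, -0.21845174],
       [ 0.21783066, -0.01710846, -0.97583662]]),
[... 533 characters left out ...]
06248734, 'fy': 406.22273606248734, 'cx': 275.9234062358454, 'cy': 207.9119893502455, 'k1': -0.12145198476926765, 'R': array([[-0.99901191, -0.04414858,  0.00511017],
       [-0.03222407,  0.64035265, -0.76740477],
       [ 0.03060752, -0.76681118, -0.64114257]]), 't': array([ 568.48816723,  102.95146398, 1150.12082629])}
tray 0.66 [260. 163. 316. 227.]
row 0.61 [279. 162. 308. 200.]
block_b_mid 0.82 [310. 266. 340. 298.]
block_b_mid 0.76 [358. 246. 376. 283.]
soap 0.96 [189. 212. 218. 264.]
mug 0.62 [200. 300. 257. 345.]
dispenser 0.71 [188. 180. 227. 223.]
stapler 0.81 [285. 140. 324. 160.]
stapler 0.6 [284. 301. 290. 315.]
eraser 0.6 [282. 299. 292. 316.]
eraser 0.22 [200. 299. 256. 347.]
```

View pics/top0.png

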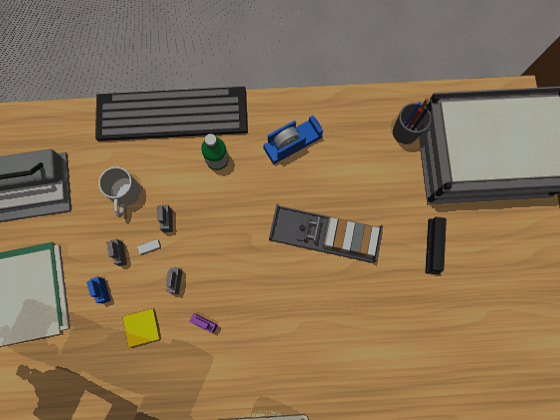

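View pics/side0.png

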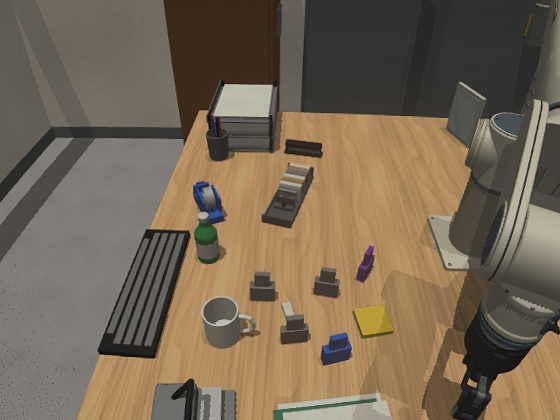

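Top picture: grey blocks near (165,218), (116,251) and (174,281); blue and purple look-alikes at (98,290) and (204,323). The tray runs from (275,222) at the sprung end to (378,243), with the gap near (320,232). The eraser lies between the blocks at (149,247).

Run:
```python
from h import *
for n,u,v,z in [('b1tab',165,212,90),('b2tab',115,245,90),('b3tab',175,273,90),('b1base',166,222,50),('b2base',117,255,50),('b3base',174,285,50),('er',149,247,13),
 ('trayFL',276,206,16),('trayNL',270,239,16),('trayFR',382,229,16),('trayNR',377,262,16),('soap',214,155,75),('mug',116,182,90),('disp',293,140,50)]:
    print(n,np.round(at('top',u,v,z)))
c=manip.get_calibration('wrist');print(c)
im=cv2.imread('pics/top0.png')
a=cv2.resize(im[195:270,260:390],None,fx=6,fy=6,interpolation=cv2.INTER_CUBIC)[:300*2]
b=cv2.resize(im[195:305,80:200],None,fx=5,fy=5,interpolation=cv2.INTER_CUBIC)
cv2.imwrite('pics/t1.png',a);cv2.imwrite('pics/t2.png',b)
```

```text
b1tab [595. 201.  90.]
b2tab [522. 319.  90.]
b3tab [448. 180.  90.]
b1base [579. 207.  50.]
b2base [504. 327.  50.]
b3base [424. 190.  50.]
er [526. 258.  13.]
trayFL [612. -66.  16.]
trayNL [528. -46.  16.]
trayFR [ 538. -329.   16.]
trayNR [ 455. -308.   16.]
soap [737.  82.  75.]
mug [676. 319.  90.]
disp [ 775. -118.   50.]
{'fx': 299.75469697214174, 'fy': 299.75469697214174, 'cx': 278.1594569785024, 'cy': 211.5060911300555, 'k1': -0.048181493753780266, 'mount': array([[ 8.14808206e-04, -9.63521998e-01, -2.67627907e-01,
         6.72038635e+01],
       [ 9.99999470e-01,  9.53716746e-04, -3.89044970e-04,
         1.00864349e-01],
       [ 6.30094602e-04, -2.67627448e-01,  9.63522264e-01,
        -1.41307012e+02],
       [ 0.00000000e+00,  0.00000000e+00,  0.00000000e+00,
         1.00000000e+00]])}
```

View pics/t2.png

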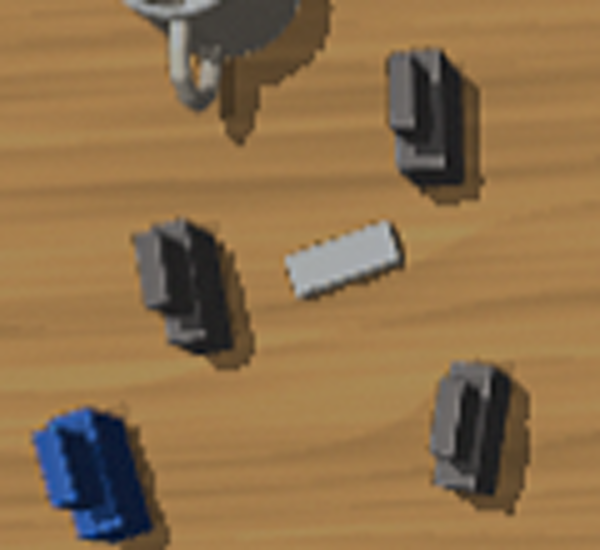

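The crop shows the three grey blocks well: long sides nearly along world x, each tilted differently. I'll move the wrist camera over them.

Emit:
play_rows(targets="0 0 2 25 -33 0 0;0 0 4 50 -66 0 0;0 0 6 75 -99 0 0;0 0 8 100 -132 0 0;0 0 10 125 -165 0 0")

```text
time: 1.32
eef_pos: [394.1, 398.0, 231.5]
orientation: [[-0.965, 0.264, 0.0], [0.264, 0.965, 0.0], [-0.0, 0.0, -1.0]]
contact_force: [0.4, 1.4, -0.5]
gripper_width: 85.4
grip_force: 0.0
```

Emit:
play_rows(targets="0 0 2 25 -33 0 0;0 0 4 50 -66 0 0;0 0 6 75 -99 0 0;0 0 8 100 -132 0 0;0 0 8 120 -165 0 0")

```text
time: 1.73
eef_pos: [515.0, 232.7, 231.7]
orientation: [[-0.992, 0.128, 0.001], [0.128, 0.992, 0.0], [-0.001, 0.001, -1.0]]
contact_force: [1.5, 0.5, 0.3]
gripper_width: 85.4
grip_force: 0.0
```

Run:
```python
from h import *
o=manip.get_obs();im=manip.get_image('wrist');cv2.imwrite('pics/w1.png',im)
import pickle;pickle.dump(o,open('w1.pkl','wb'))
print(o['time'],o['eef_pos'],o['orientation'])
for r in manip.search_frame('wrist','block_b_mid'): print(r)
```

```text
1.7333 [514.95101342 232.70107496 231.66019627] [[-9.91820715e-01  1.27633724e-01  1.14050647e-03]
 [ 1.27634215e-01  9.91821240e-01  3.68105129e-04]
 [-1.08419591e-03  5.10661940e-04 -9.99999282e-01]]
{'extent': [222.4, 91.4, 247.0, 152.4], 'p': 0.9}
{'extent': [106.0, 0.9, 193.6, 58.6], 'p': 0.7}
{'extent': [371.2, 58.3, 435.8, 122.3], 'p': 0.64}
```

View pics/w1.png

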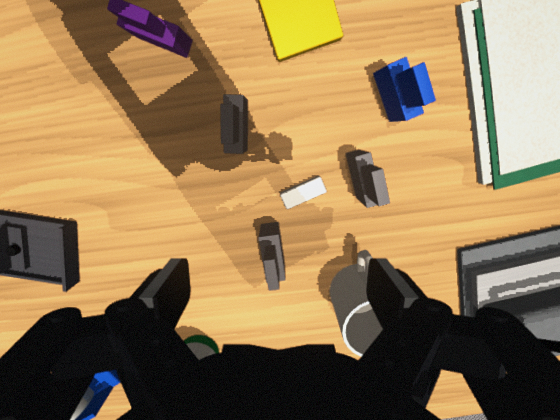

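The wrist picture shows the three grey blocks at (234,124), (367,178) and (271,254), with the eraser between them. I'll rectify it onto the body-top plane (z=50) to read poses and thicknesses in metric units.

```bash
cat >> h.py <<'E'
def rect(im,c,obs,cx,cy,z,size=80,s=5):
    # u right = world +y , v down = world +x  (wrist-like view)
    n=size*s; g=np.empty((n,n,2),np.float32)
    for i in range(n):
        for j in range(n):
            g[i,j]=proj(c,[cx-size/2+i/s,cy-size/2+j/s,z],obs)
    return cv2.remap(im,g[...,0],g[...,1],cv2.INTER_CUBIC)
E
cat > p.py <<'E'
from h import *
import pickle
o=pickle.load(open('w1.pkl','rb'));im=cv2.imread('pics/w1.png')
out=[]
for u,v in [(234,124),(367,178),(271,254)]:
    X=at('wrist',u,v,60,o);print(np.round(X))
    p=rect(im,'wrist',o,round(X[0]),round(X[1]),50,size=84,s=3)
    p=cv2.convertScaleAbs(p,alpha=1.6)
    for k in range(0,84,10): cv2.line(p,(k*3,0),(k*3,4),(255,0,255),1);cv2.line(p,(0,k*3),(4,k*3),(255,0,255),1)
    out.append(p)
cv2.imwrite('pics/r1.png',cv2.hconcat(out))
E
python3 p.py
```

```text
[438. 198.  60.]Traceback (most recent call last):
  File "p.py", line 7, in <module>
    p=rect(im,'wrist',o,round(X[0]),round(X[1]),50,size=84,s=3)
  File "h.py", line 29, in rect
    g[i,j]=proj(c,[cx-size/2+i/s,cy-size/2+j/s,z],obs)
           ~~~~^^^^^^^^^^^^^^^^^^^^^^^^^^^^^^^^^^^^^^^
  File "h.py", line 17, in proj
    cal=manip.get_calibration(c);X=np.array(X,float)
ValueError: time passes only in moves, steps and waits
```

Too many calibration calls; I'll cache it.

```bash
sed -i 's/manip.get_calibration(c)/CAL(c)/; s/^def ray/import functools\n@functools.lru_cache(None)\ndef CAL(c): return manip.get_calibration(c)\ndef ray/' h.py; python3 p.py
```

```text
[438. 198.  60.]
[510. 328.  60.]
[583. 216.  60.]
```

View pics/r1.png

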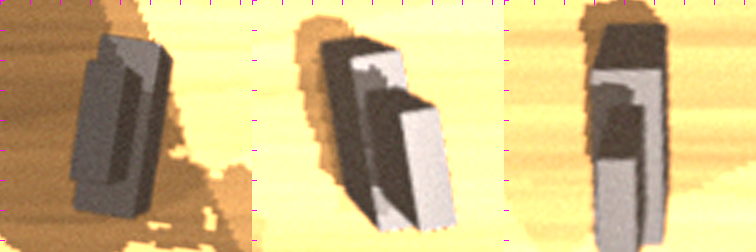

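Body-top widths in the rectified patches: the left block (near 437,196) is about 20.5 mm, so B. The middle one (516,332) is about 17.6 mm, so A. The right one (594,215) is about 23.7 mm, so C. Next I'll measure the gap from above.

Emit:
play_rows(targets="0 0 -0.7 4 -36 -6 0;0 0 -1.4 8 -72 -12 0;0 0 -2.1 12 -108 -18 0;0 0 -2.8 16 -144 -24 0;0 0 -3.5 20 -180 -30 0")

```text
time: 2.25
eef_pos: [533.2, 53.4, 201.2]
orientation: [[-0.982, 0.189, 0.0], [0.189, 0.982, 0.0], [-0.0, 0.0, -1.0]]
contact_force: [0.9, 0.2, 0.3]
gripper_width: 85.6
grip_force: 0.0
```

Emit:
play_rows(targets="0 0 -0.7 4 -36 -6 0;0 0 -1.4 8 -72 -12 0;0 0 -2.1 12 -108 -18 0;0 0 -2.8 16 -144 -24 0;0 0 -3.5 20 -180 -30 0")

```text
time: 2.67
eef_pos: [553.4, -126.7, 171.2]
orientation: [[-0.968, 0.249, 0.0], [0.249, 0.968, 0.0], [-0.0, 0.0, -1.0]]
contact_force: [1.5, 0.1, -0.4]
gripper_width: 85.5
grip_force: 0.0
```

Emit:
play_rows(targets="0 0 -0.7 4 -34 -6 0;0 0 -1.4 7 -68 -20 0;0 0 -1.4 7 -68 -20 0;0 0 -1.4 7 -68 -20 0;0 0 -1.4 7 -68 -20 0")

```text
time: 3.08
eef_pos: [560.2, -192.9, 151.2]
orientation: [[-0.962, 0.273, -0.001], [0.273, 0.962, 0.001], [0.001, 0.0, -1.0]]
contact_force: [-1.0, -0.2, -0.8]
gripper_width: 85.7
grip_force: 0.0
```

Run:
```python
from h import *
o=manip.get_obs();im=manip.get_image('wrist');cv2.imwrite('pics/w2.png',im)
import pickle;pickle.dump(o,open('w2.pkl','wb'))
print(o['time'],o['eef_pos'],o['orientation'])
```

```text
3.0833 [ 560.17445951 -192.89733607  151.21704857] [[-9.62026747e-01  2.72954699e-01 -5.21062022e-04]
 [ 2.72954404e-01  9.62026801e-01  5.72145783e-04]
 [ 6.57445510e-04  4.08193373e-04 -9.99999701e-01]]
```

View pics/w2.png

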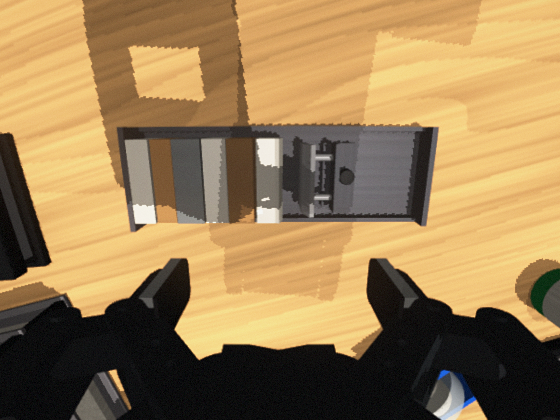

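The tray is level in the picture: row end near u=281, end plate near u=300–316, tray edges at u=121 and 436. I'll zoom into the gap.

Run:
```python
from h import *
im=cv2.imread('pics/w2.png')
c=cv2.resize(im[118:233,240:360],None,fx=5,fy=5,interpolation=cv2.INTER_CUBIC)
c=(255*(c/255.)**0.5).astype(np.uint8)
for k in range(0,120,10): cv2.line(c,(k*5,0),(k*5,8),(255,0,255),1)
cv2.imwrite('pics/g.png',c)
g=cv2.cvtColor(im,cv2.COLOR_BGR2GRAY)
for v in (150,175,205): print(v,g[v-3:v+4,270:330].mean(0).astype(int).tolist())
```

```text
150 [237, 238, 238, 238, 232, 210, 207, 209, 193, 147, 130, 130, 119, 98, 95, 96, 96, 97, 95, 97, 95, 97, 90, 63, 46, 46, 45, 44, 46, 50, 54, 62, 69, 75, 77, 76, 73, 75, 75, 74, 91, 130, 154, 154, 153, 126, 76, 69, 71, 59, 45, 38, 39, 59, 75, 63, 44, 43, 43, 43]
175 [115, 115, 117, 116, 114, 112, 111, 110, 102, 84, 77, 75, 64, 44, 45, 44, 44, 44, 42, 44, 42, 45, 44, 45, 43, 44, 42, 43, 45, 51, 56, 60, 63, 64, 63, 63, 63, 63, 63, 63, 67, 71, 73, 72, 78, 91, 96, 97, 86, 57, 40, 39, 67, 94, 85, 62, 41, 40, 41, 37]
205 [118, 126, 135, 135, 133, 128, 123, 114, 101, 87, 91, 110, 112, 94, 93, 93, 92, 93, 94, 92, 92, 93, 93, 93, 92, 93, 94, 87, 76, 68, 63, 68, 73, 72, 70, 70, 71, 70, 72, 96, 130, 137, 136, 116, 99, 96, 99, 96, 90, 77, 71, 80, 96, 91, 78, 75, 74, 77, 70, 45]
```

View pics/g.png

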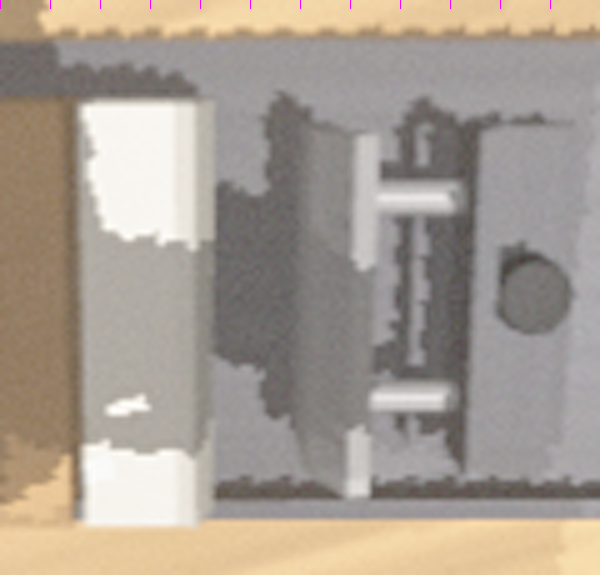

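Run:
```python
from h import *
import pickle
o=pickle.load(open('w2.pkl','rb'));W=o['orientation'];P=o['eef_pos']
def T(u,v,z):
    X=at('wrist',u,v,z,o);return np.round(W.T@(X-P),1),np.round(X,1)
for n,a in dict(rowtop=(278.9,175,52),rowslope=(282.6,175,42),rowtop2=(278.8,150,52),rs2=(282.4,150,42),ptop=(310.6,150,52),pkink=(299.5,175,36),pback=(314.9,150,52),ptop2=(309,205,52),pb2=(313.2,205,52),
  rowF=(281,139,52),rowN=(279,222,52),rowL1=(125,139,52),rowL2=(133,223,52),trNL=(121,127,16),trNR=(437,127,16),lipfar=(280,221,16),lipnear=(280,127,16)).items(): print(n,*T(*a))
```

```text
rowtop [31.   0.5 99.2] [ 530.5 -183.9   52. ]
rowslope [ 29.4   3.6 109.2] [ 532.8 -181.3   42. ]
rowtop2 [50.8  0.4 99.3] [ 511.4 -178.6   52. ]
rs2 [ 50.1   3.4 109.3] [ 512.8 -175.9   42. ]
ptop [50.8 25.5 99.3] [ 518.2 -154.4   52. ]
pkink [ 28.6  18.2 115.2] [ 537.6 -167.5   36. ]
pback [50.9 28.9 99.3] [ 519.1 -151.2   52. ]
ptop2 [ 6.  25.5 99.2] [ 561.3 -166.7   52. ]
pb2 [ 6.  28.9 99.2] [ 562.2 -163.4   52. ]
rowF [59.3  2.1 99.3] [ 503.7 -174.6   52. ]
rowN [-8.7  0.6 99.2] [ 568.7 -194.6   52. ]
rowL1 [  59.9 -121.5   99.2] [ 469.3 -293.4   52. ]
rowL2 [  -9.9 -123.7   99.2] [ 535.8 -314.6   52. ]
trNL [  69.5 -142.1  135.2] [ 454.5 -310.5   16. ]
trNR [ 69.7 143.3 135.3] [532.1 -36.   16. ]
lipfar [-19.1   1.7 135.2] [ 578.9 -196.4   16. ]
lipnear [ 68.6   1.5 135.3] [ 494.5 -172.7   16. ]
```

The row face foot is at about (537,-183), the tray y axis is at 74.2°, and the gap is about 15–16 mm. That makes A (18 mm) the candidate, so I'll go over it and take a closer look.

Emit:
play_rows(targets="0 0 2 -3 40 0 0;0 0 4 -6 80 0 0;0 0 6 -9 120 0 0;0 0 8 -12 160 0 0;0 0 10 -15 200 0 0")

```text
time: 3.55
eef_pos: [544.7, 9.7, 152.1]
orientation: [[-0.995, 0.098, 0.001], [0.098, 0.995, 0.0], [-0.001, 0.0, -1.0]]
contact_force: [1.2, 0.6, 0.4]
gripper_width: 85.7
grip_force: 0.0
```

Emit:
play_rows(targets="0 0 2 -3 40 0 0;0 0 4 -6 80 0 0;0 0 6 -9 120 0 0;0 0 8 -12 160 0 0;0 0 10 -15 200 0 0")

```text
time: 3.97
eef_pos: [529.0, 210.0, 152.2]
orientation: [[-0.997, -0.077, 0.001], [-0.077, 0.997, 0.001], [-0.001, 0.0, -1.0]]
contact_force: [-0.1, -0.3, 0.0]
gripper_width: 85.0
grip_force: 0.0
```

Emit:
play_rows(targets="0 0 2 -4 40 0 0;0 0 4 -9 80 0 0;0 0 5.6 -14 125 0 0;0 0 5.6 -14 125 0 0;0 0 5.6 -14 125 0 0")

```text
time: 4.38
eef_pos: [514.7, 335.1, 151.9]
orientation: [[-0.984, -0.175, 0.001], [-0.175, 0.984, 0.001], [-0.001, 0.001, -1.0]]
contact_force: [-0.4, -0.1, 0.6]
gripper_width: 85.1
grip_force: 0.0
```

Run:
```python
from h import *
o=manip.get_obs();im=manip.get_image('wrist');cv2.imwrite('pics/w3.png',im)
import pickle;pickle.dump(o,open('w3.pkl','wb'))
print(o['time'],o['eef_pos'],o['orientation'],proj('wrist',[516,332.5,90],o))
c=cv2.resize(im[100:340,170:390],None,fx=2.5,fy=2.5,interpolation=cv2.INTER_CUBIC)
cv2.imwrite('pics/w3c.png',c)
```

```text
4.3833 [514.74227509 335.14642181 151.93640661] [[-9.84486752e-01 -1.75456040e-01  1.00655174e-03]
 [-1.75455218e-01  9.84487042e-01  8.54565375e-04]
 [-1.14087580e-03  6.64703535e-04 -9.99999128e-01]] [274.54986204 227.12802741]
```

View pics/w3c.png

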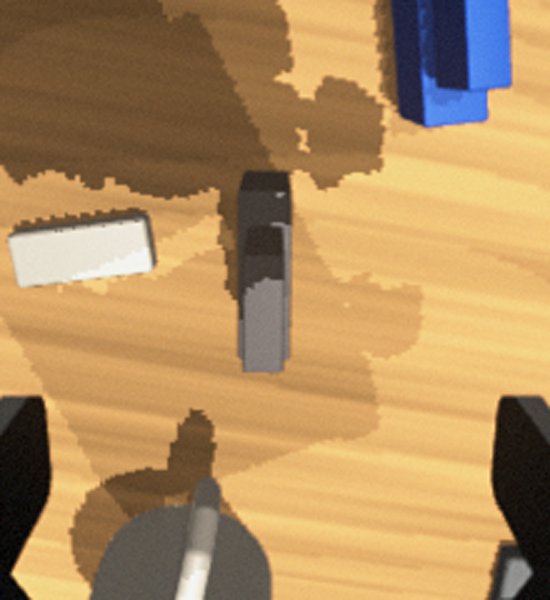

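Run:
```python
from h import *
import pickle
o=pickle.load(open('w3.pkl','rb'));W=o['orientation'];P=o['eef_pos']
for u,v,z in [(170+243/2.5,248.8,90),(170+283/2.5,248.8,90),(170+239/2.5,100+186/2.5,50),(170+291/2.5,100+192/2.5,50),(170+245/2.5,100+282/2.5,90),(170+285/2.5,100+282/2.5,90)]:
    X=at('wrist',u,v,z,o);print(X.round(1),(W.T@(X-P)).round(1))
```

```text
[533.4 330.1  90. ] [-17.4  -8.3  62. ]
[531.3 341.6  90. ] [-17.4   3.4  62. ]
[486.  319.4  50. ] [ 31.2 -10.6 101.9]
[485.  336.4  50. ] [ 29.2   6.4 101.9]
[506.3 326.1  90. ] [ 9.9 -7.5 61.9]
[504.4 337.2  90. ] [ 9.9  3.8 61.9]
```

Block A is centred at tool (0,-2), with a body about 17 mm wide, so it is the 18 mm one. The yaw is good; I'll descend and grip the tab.

Emit:
play_rows(targets="0 0 0 0 -2 -30 0;0 0 0 0 -2 -60 0;0 0 0 0 -2 -85 0;0 0 0 0 -2 -96 0;0 0 0 0 -2 -96 0")

```text
time: 4.85
eef_pos: [514.6, 327.3, 53.0]
orientation: [[-0.986, -0.169, -0.005], [-0.169, 0.986, -0.003], [0.005, -0.002, -1.0]]
contact_force: [-0.1, -0.2, 0.4]
gripper_width: 85.4
grip_force: 0.0
```

Emit:
play_rows(targets="0 0 0 0 0 0 255;0 0 0 0 0 0 255;0 0 0 0 0 0 255;0 0 0 0 0 0 255;0 0 0 0 0 0 255", force=50)

```text
time: 5.27
eef_pos: [516.9, 329.8, 56.5]
orientation: [[-0.985, -0.17, 0.002], [-0.17, 0.985, 0.001], [-0.002, 0.001, -1.0]]
contact_force: [0.1, 0.2, 0.2]
gripper_width: 25.8
grip_force: 0.0
```

Emit:
play_rows(targets="0 0 0 0 0 0 255;0 0 0 0 0 0 255;0 0 0 0 0 0 255;0 0 0 0 0 0 255;0 0 0 0 0 0 255")

```text
time: 5.68
eef_pos: [516.6, 329.6, 55.7]
orientation: [[-0.985, -0.17, 0.0], [-0.17, 0.985, 0.0], [-0.001, 0.0, -1.0]]
contact_force: [-0.1, -0.6, 4.7]
gripper_width: 11.2
grip_force: 51.3
```

A is held (opening 11.2 mm, grip 51 N). I'll lift it, carry it over the gap and check alignment there.

Emit:
play_rows(targets="0 0 0 0 0 30 255;0 0 0 0 0 68 255;0 0 0 0 0 108 255;0 0 -2 2 -34 110 255;0 0 -4 4 -72 110 255")

```text
time: 6.1
eef_pos: [522.2, 259.3, 168.3]
orientation: [[-0.995, -0.102, 0.006], [-0.102, 0.995, 0.003], [-0.006, 0.002, -1.0]]
contact_force: [-0.2, -1.8, -1.4]
gripper_width: 11.4
grip_force: 50.5
```

Emit:
play_rows(targets="0 0 -2 2 -39 0 255;0 0 -4 4 -78 0 255;0 0 -6 6 -117 0 255;0 0 -8 8 -156 0 255;0 0 -10 9 -195 0 255")

```text
time: 6.52
eef_pos: [528.9, 60.7, 165.1]
orientation: [[-0.997, 0.075, -0.0], [0.075, 0.997, -0.0], [0.0, -0.0, -1.0]]
contact_force: [-0.2, 0.5, -0.5]
gripper_width: 11.3
grip_force: 50.5
```

Emit:
play_rows(targets="0 0 -2 2 -39 0 255;0 0 -4 4 -78 0 255;0 0 -6 6 -117 0 255;0 0 -8 8 -156 0 255;0 0 -10 9 -195 0 255")

```text
time: 6.93
eef_pos: [537.9, -134.4, 165.0]
orientation: [[-0.969, 0.247, -0.0], [0.247, 0.969, 0.0], [0.0, 0.0, -1.0]]
contact_force: [1.0, 0.2, -0.6]
gripper_width: 11.4
grip_force: 50.5
```

Emit:
play_rows(targets="0 0 -1 2 -26 -10 255;0 0 -1.5 3 -41 -30 255;0 0 -1.5 3 -41 -40 255;0 0 -1.5 3 -41 -40 255;0 0 -1.5 3 -41 -40 255")

```text
time: 7.35
eef_pos: [540.4, -172.6, 124.5]
orientation: [[-0.963, 0.271, -0.002], [0.271, 0.963, 0.001], [0.003, 0.0, -1.0]]
contact_force: [0.3, 0.4, -0.3]
gripper_width: 11.5
grip_force: 50.5
```

Emit:
play_rows(targets="0 0 0 0 0 0 255;0 0 0 0 0 0 255;0 0 0 0 0 0 255;0 0 0 0 0 0 255;0 0 0 0 0 0 255")

```text
time: 7.77
eef_pos: [541.6, -173.2, 125.8]
orientation: [[-0.963, 0.27, 0.001], [0.27, 0.963, -0.0], [-0.001, -0.0, -1.0]]
contact_force: [-0.6, 0.4, -0.2]
gripper_width: 11.0
grip_force: 50.5
```

Run:
```python
from h import *
o=manip.get_obs();im=manip.get_image('wrist');cv2.imwrite('pics/w4.png',im)
import pickle;pickle.dump(o,open('w4.pkl','wb'))
print(o['time'],o['eef_pos'],o['orientation'],o['contact_force'],o['gripper_width'])
c=im[80:290,190:370];c=(255*(c/255.)**0.6).astype(np.uint8)
c=cv2.resize(c,None,fx=2.8,fy=2.8,interpolation=cv2.INTER_CUBIC)
cv2.imwrite('pics/w4c.png',c)
```

```text
7.7667 [ 541.64241658 -173.17789228  125.83667306] [[-9.62752909e-01  2.70381628e-01  7.81430727e-04]
 [ 2.70381507e-01  9.62753226e-01 -2.59011011e-04]
 [-8.22356772e-04 -3.80791872e-05 -9.99999661e-01]] [-0.55684315  0.44632598 -0.19482935] 10.993887786761634
```

View pics/w4c.png

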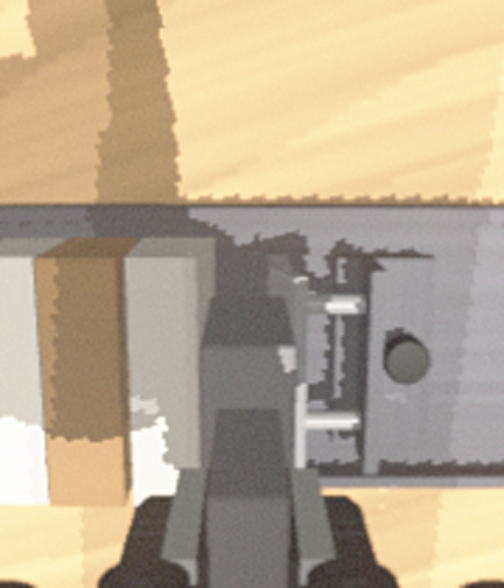

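Run:
```python
from h import *
import pickle
o=pickle.load(open('w4.pkl','rb'));W=o['orientation'];P=o['eef_pos']
f=lambda n,a,b,z:print(n,(W.T@(at('wrist',190+a/2.8,80+b/2.8,z,o)-P)).round(1))
f('botL',206,298,70);f('botR',292,298,70);f('topL',202,346,120);f('topR',296,346,120)
f('rowtop',196,252,52);f('rowsl',215.5,252,42);f('rowsl',214,280,42);f('plateback',304,300,52);f('platefront?',295,275,52)
f('lipfar',100,205,16);f('lipnear',450,487,16)
im=cv2.imread('pics/w4.png').astype(int).sum(2)//3
for v in (165,172,180,184): print(v,im[v-1:v+2,252:305].mean(0).astype(int).tolist())
```

```text
botL [29.8 -9.8 55.8]
botR [29.8 10.7 55.8]
topL [30.5 -8.2  5.8]
topR [30.5  8.8  5.8]
rowtop [ 38.4 -13.1  73.8]
rowsl [37.  -8.5 83.8]
rowsl [29.5 -9.  83.8]
plateback [25.9 14.8 73.8]
platefront? [32.5 12.3 73.8]
lipfar [ 47.5 -43.5 109.8]
lipnear [-42.5  65.9 109.9]
165 [82, 82, 82, 81, 83, 82, 83, 81, 84, 83, 82, 83, 83, 83, 73, 57, 56, 56, 55, 60, 61, 84, 116, 119, 119, 118, 119, 114, 87, 60, 74, 96, 81, 80, 79, 75, 60, 59, 60, 57, 57, 57, 57, 55, 57, 59, 61, 87, 121, 123, 122, 124, 124]
172 [125, 123, 124, 120, 114, 113, 114, 108, 96, 91, 93, 94, 91, 90, 77, 54, 54, 53, 55, 53, 54, 54, 53, 54, 52, 53, 53, 54, 53, 55, 52, 54, 54, 59, 66, 67, 71, 70, 71, 68, 65, 55, 53, 53, 53, 54, 74, 105, 117, 119, 118, 120, 117]
180 [137, 139, 140, 135, 131, 130, 129, 121, 101, 91, 91, 93, 92, 87, 76, 54, 54, 55, 54, 55, 54, 53, 54, 54, 57, 52, 50, 55, 54, 53, 53, 56, 55, 65, 75, 78, 79, 78, 75, 77, 79, 80, 92, 127, 139, 123, 122, 107, 67, 51, 54, 54, 55]
184 [140, 139, 138, 137, 130, 129, 129, 123, 107, 91, 90, 91, 89, 89, 74, 55, 52, 52, 52, 53, 53, 50, 51, 53, 51, 54, 50, 53, 51, 52, 54, 53, 53, 61, 71, 76, 74, 74, 75, 76, 78, 77, 78, 81, 87, 87, 87, 87, 84, 81, 75, 58, 58]
```

The picture shows block A centred over the gap with about 0.8 mm of row-side clearance. Row slope edge is at crop (214,280), block end face spans 206–292, plate is just right of it. I'll nudge it slightly and lower it while watching the force.

Emit:
play_rows(targets="0 0 0 -2 0.1 0 255;0 0 0 -2 0.1 -7 255;0 0 0 -2 0.1 -14 255;0 0 0 -2 0.1 -20 255;0 0 0 -2 0.1 -24 255")

```text
time: 8.23
eef_pos: [538.7, -173.3, 100.0]
orientation: [[-0.963, 0.271, -0.001], [0.271, 0.963, 0.001], [0.002, 0.0, -1.0]]
contact_force: [0.6, 0.2, -1.8]
gripper_width: 11.5
grip_force: 50.5
```

Emit:
play_rows(targets="0 0 0 0 0 -3 255;0 0 0 0 0 -6 255;0 0 0 0 0 -9 255;0 0 0 0 0 -11 255;0 0 0 0 0 -11 255")

```text
time: 8.65
eef_pos: [539.5, -173.9, 90.1]
orientation: [[-0.963, 0.271, 0.0], [0.271, 0.963, -0.001], [-0.001, -0.0, -1.0]]
contact_force: [-0.1, -4.3, -3.1]
gripper_width: 11.4
grip_force: 50.1
```

Side force is about 4.3 N with no hard stop, so the spring is squeezing. I'll continue down.

Emit:
play_rows(targets="0 0 0 0 0 -4 255;0 0 0 0 0 -8 255;0 0 0 0 0 -11 255;0 0 0 0 0 -14 255;0 0 0 0 0 -14 255")

```text
time: 9.07
eef_pos: [539.1, -173.4, 75.5]
orientation: [[-0.963, 0.271, -0.001], [0.271, 0.963, 0.0], [0.001, -0.0, -1.0]]
contact_force: [-1.1, -4.3, -3.2]
gripper_width: 11.2
grip_force: 50.3
```

Emit:
play_rows(targets="0 0 0 0 0 -4 255;0 0 0 0 0 -7 255;0 0 0 0 0 -10 255;0 0 0 0 0 -11.5 255;0 0 0 0 0 -11.5 255")

```text
time: 9.48
eef_pos: [539.1, -173.3, 64.3]
orientation: [[-0.963, 0.271, -0.001], [0.271, 0.963, 0.0], [0.001, 0.0, -1.0]]
contact_force: [-0.0, -4.3, -3.4]
gripper_width: 11.4
grip_force: 50.3
```

Emit:
play_rows(targets="0 0 0 0 0 -0.5 255;0 0 0 0 0 -1 255;0 0 0 0 0 -1.5 255;0 0 0 0 0 -2 255;0 0 0 0 0 -2 255")

```text
time: 9.9
eef_pos: [539.4, -173.5, 62.9]
orientation: [[-0.963, 0.271, 0.0], [0.271, 0.963, -0.0], [-0.0, -0.0, -1.0]]
contact_force: [-0.6, -3.4, 0.6]
gripper_width: 11.5
grip_force: 50.8
```

Emit:
play_rows(targets="0 0 0 0 0 -0.5 255;0 0 0 0 0 -1 255;0 0 0 0 0 -1.2 255;0 0 0 0 0 -1.2 255;0 0 0 0 0 -1.2 255")

```text
time: 10.32
eef_pos: [539.4, -173.5, 61.7]
orientation: [[-0.963, 0.271, 0.0], [0.271, 0.963, -0.0], [-0.0, -0.0, -1.0]]
contact_force: [-0.9, -4.0, 3.2]
gripper_width: 11.4
grip_force: 51.2
```

Emit:
play_rows(targets="0 0 0 0 0 -0.4 255;0 0 0 0 0 -0.8 255;0 0 0 0 0 -0.8 255;0 0 0 0 0 -0.8 255;0 0 0 0 0 -0.8 255")

```text
time: 10.73
eef_pos: [539.5, -173.5, 61.7]
orientation: [[-0.963, 0.271, 0.0], [0.271, 0.963, -0.0], [-0.0, -0.0, -1.0]]
contact_force: [-3.8, -2.9, 10.8]
gripper_width: 11.4
grip_force: 52.5
```

The height stopped at 61.7 mm while the force rose to 11 N, so the block is home on the floor. I'll release, raise the arm and check.

Emit:
play_rows(targets="0 0 0 0 0 0.6 255;0 0 0 0 0 0.6 200;0 0 0 0 0 0.6 100;0 0 0 0 0 0.6 0;0 0 0 0 0 0.6 0")

```text
time: 11.15
eef_pos: [539.2, -173.1, 61.1]
orientation: [[-0.963, 0.271, -0.0], [0.271, 0.963, 0.0], [0.001, 0.0, -1.0]]
contact_force: [-1.0, -0.3, -0.2]
gripper_width: 54.1
grip_force: 0.0
```

Emit:
play_rows(targets="0 0 0 0 0 0 0;0 0 0 0 0 0 0;0 0 0 0 0 0 0;0 0 0 0 0 10 0;0 0 0 0 0 30 0")

```text
time: 11.57
eef_pos: [537.7, -172.9, 90.2]
orientation: [[-0.963, 0.271, -0.004], [0.271, 0.963, 0.001], [0.005, 0.0, -1.0]]
contact_force: [-0.1, 0.3, 0.2]
gripper_width: 85.1
grip_force: 0.0
```

Emit:
play_rows(targets="0 0 0 0 0 30 0;0 0 0 0 0 60 0;0 0 0 10 0 90 0;0 0 0 20 0 90 0;0 0 0 20 0 90 0")

```text
time: 11.98
eef_pos: [562.4, -174.1, 184.5]
orientation: [[-0.963, 0.271, 0.007], [0.271, 0.963, -0.002], [-0.007, -0.0, -1.0]]
contact_force: [0.9, -0.5, -0.4]
gripper_width: 85.1
grip_force: 0.0
```

Run:
```python
from h import *
o=manip.get_obs();im=manip.get_image('wrist')
print(o['time'],o['eef_pos'],o['contact_force'],o['gripper_width'])
c=im[80:290,170:390];c=(255*(c/255.)**0.6).astype(np.uint8)
c=cv2.resize(c,None,fx=2.2,fy=2.2,interpolation=cv2.INTER_CUBIC)
s=manip.get_image('side')[140:240,240:340];s=cv2.resize(s,(c.shape[0]*300//462,c.shape[0]),interpolation=cv2.INTER_CUBIC) if 0 else cv2.resize(s,(300,300),interpolation=cv2.INTER_CUBIC)
s=cv2.copyMakeBorder(s,0,c.shape[0]-300,0,0,cv2.BORDER_CONSTANT)
cv2.imwrite('pics/w5.png',cv2.hconcat([c,s]))
```

```text
11.9833 [ 562.40047224 -174.07607649  184.5239169 ] [ 0.87284373 -0.53760612 -0.44127017] 85.08470852841819
```

View pics/w5.png

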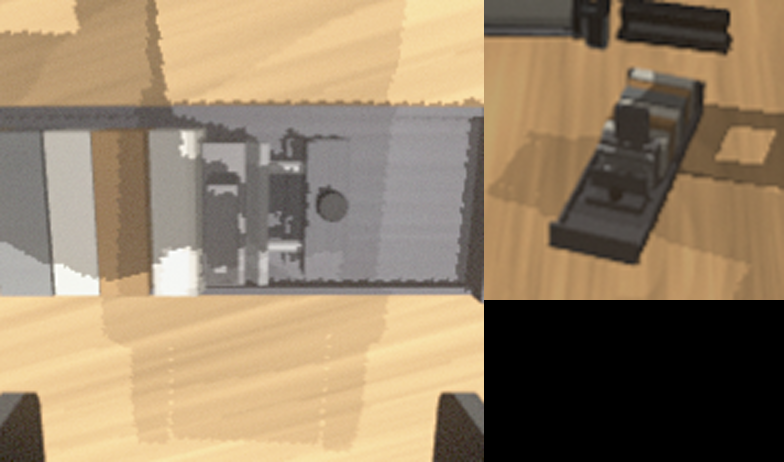

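The picture shows A upright in the gap, flush between the row end (u about 203) and the plate (u about 247). The other blocks were not touched, so I'll hand in.

```bash
python3 -c "
from plant import manip
print(manip.close_job())"
```

```text
the job is handed in; nothing more can be done
None
```

Block A (18 mm) is upright and on the tray floor, squeezed by about 4 N of spring force, and the job is handed in. I tried only A, because the gap measured about 15–16 mm and 21 mm or more would probably have been forced; B, C and the other things on the desk were not touched.

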